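# Stand the ball-butted screwdriver handle in the wide ring

## Task

Take the black ceramic screwdriver handle with the round ball-shaped butt out of the wooden block and stand it upright, ball down, in the wider of the two small steel ring stands, ready for its blade to be glued in. The ceramic chips, so lower it until it sits in the ring before letting go, and leave the straight black handle where it stands.

Things in the scene. Friction and masses are not known exactly. Their poses are not given: they have to be found in the camera images.
- handle_mid (a point): Middle of the black handle to move: ball butt 48 mm across below a straight round neck 24 mm across, 84 mm tall, about 150 g. The point is on its axis, 42 mm above its lowest point and 42 mm below its flat top. Grip the neck from above: it is straight from 12 mm above the point to the top. z runs from butt to neck. It starts upright in a hole in a wooden block 90x90x30 mm and lifts straight out.
- ring_top (a point): Centre of the wide steel ring's mouth, level with its top face, 40 mm above the bench; z up. Bore 35 mm, outside 53 mm, 10 mm thick, on three legs on a 72 mm foot fixed to the bench. The ball sinks 8 mm into the bore: a seated handle has its middle 34 mm above this point. The other ring stand (ring 33 mm outside, bore 16 mm) is not used.
- straight_mid (a point): Middle of the other black handle, a bystander: a straight cylinder 30 mm across with a flat foot, stepping to 22 mm near the top, 70 mm tall, standing loose on the bench. The point is on its axis half-way up; z up.
Things that resemble listed ones, but are neither listed nor needed, are in the scene too. Leave any orange or purple look-alike of the part that bears handle_mid alone.

How it is judged:
On the way, in this order (a step that is already met when the one before it is completed fails the run):
1. the ball-butted handle is lifted clear of its block (height (world z) of handle_mid above 0.085 m and contact force between the fingers and handle above 0.5 N), for 0.1 s.
2. the handle is down in the wide ring while still held (horizontal distance between handle_mid and ring_top below 0.012 m and z of handle_mid in the frame of ring_top below 0.042 m and contact force between the fingers and handle above 0.5 N), for 0.1 s.
At the end, for the whole second after the job is handed in: The ball-butted handle sits at rest in the wide ring, ball down: its middle within 10 mm of the ring's axis and 26 to 40 mm above the ring's top face, its axis within 0.22 rad (12.6 degrees) of vertical; the straight handle is within 30 mm of where it started (horizontal distance between handle_mid and ring_top below 0.01 m and z of handle_mid in the frame of ring_top between 0.026 and 0.04 m and angle between handle_mid's own z axis and vertical below 0.22 rad and linear speed of handle below 0.03 m/s and distance of straight_mid from where it was at the start of the episode below 0.03 m); the robot touches nothing.
It fails at once if the straight handle is knocked over (angle between straight_mid's own z axis and vertical above 0.5 rad).
It also fails if it takes over 38 s, if anything falls off the work surface, if the arm or the gripper's body presses on something with over 40 N, if the wrist force passes 120 N, or if a joint passes its speed limit or range.

## Robot

A 7-joint arm with a two-finger parallel gripper is mounted at the origin on the work surface. World frame = base frame: x ahead of the robot, y to its left, z up, the work surface at z = 0. Lengths are in m, angles in rad, forces in N, time in s.
With the tool pointing down it reaches from about 0.425 to 0.925 m from the base axis. Payload 6.8 kg.
Tool frame: the origin (TCP) lies on the front face of the gripper's body, between the roots of the fingers; the fingertips stand 73 mm ahead of it and the grasp point (between the pads) lies 54 mm ahead of it (bot.finger_overhang is the z of the fingertips in the tool frame, in m); z points along the fingers, y is the line along which they close (so a half turn about z gives the same grasp; the last joint's range is limited). The gripper opens to 85 mm and grips with 20 to 120 N. Pads are 22 mm wide; open, the fingers measure 114 mm over their backs; the gripper's body (76 mm by 85 mm) begins 54 mm behind the grasp point. The pads swing forward as they close: fully open they stand 13 mm farther back than shut.
Start: joints at [-1.414, 0.477, 0.022, 1.555, -0.011, 1.109, -0.083], TCP at [0.177, 0.651, 0.304] pointing down, gripper open.
Joint ranges: [-2.96, 2.96], [-0.34, 2.1], [-1.41, 1.46], [0.24, 2.44], [-1.37, 4.51], [0.17, 1.92], [-2.96, 2.96]. Speed limits (rad/s): [2.39, 2.39, 3.14, 3.14, 3.14, 3.14, 3.14].

## Interface

Orientations are given as a unit quaternion [w, x, y, z].
In Python, from station import bot gives the robot as it stands.
- The arm moves only by the tool servo_tool, never from a script. Its argument "motion" is one flat list of numbers, 7 for each row, row after row: the shift along the tool's x, y, z as a fraction of full scale, then the turn, a rotation vector about the tool's x, y, z as a fraction of full scale, then the closure, from 0 (fully open) to 1 (shut). In form: [tx, ty, tz, ax, ay, az, gripper, tx, ty, tz, ax, ay, az, gripper, ...]. A call has 1 to 5 rows; each row shifts and turns the commanded pose from where the row before left it, along the tool's axes as they then stand; what a row does not reach is not made up. Full scale, the value 1, is 0.02 m for a shift and 0.15 rad for a turn. A row lasts 1/8 s, in which the tool goes at most 62.5 mm and 10.7 degrees, less where a joint would pass 70% of its speed; a pose out of reach is approached as far as the arm can. A call with a number of a shift or a turn outside -1 to 1 is refused whole. A call with a gripper value outside its range is refused whole. The fingers move at their own pace and stop on an object; "grip_force" is the grip in N (left out, the last holds). Time passes only in rows, so rows that do not move let the fingers close. It gives the time, the measured TCP pose, the force, the opening and the grip force at its end, in the units of the state.
- bot.get_obs(): the state, without advancing time (a new reading comes with each control period).
- bot.read_camera(name): name is "scene" or "top" or "wrist"; returns the picture (420x560x3 uint8, red, green, blue); there is no depth.
- bot.get_calibration(name): a dict with "mtx" (3x3 intrinsics, pixels), "rvec" (rotation vector, rad) and "tvec" (3), from world to camera coordinates, as OpenCV has them. Camera axes: x right, y down, z forward; pixel columns grow to the right and rows downward; lengths in m; the calibration is good to about 2 mm. The wrist camera is an equidistant fisheye: a pixel r from the principal point sees the ray r / f radians off the axis. A picture is of the moment at which its call begins: read the wrist's pose just before it. get_calibration takes no time and is no camera call; for the wrist camera it gives the pose at the moment of the call.
- bot.hand_in(): hands the job in; it is judged then, once.
Trained networks look in the newest picture that a camera, given by its name, has taken for a name from the list of things; names that differ only in an ending like _2 or _b are one class to them, and where a whole thing is asked for, a point or a joint stands for the part that bears it (a point fixed in the world has none). Each returns a list of dicts, best first, with "p" (0 to 1); they miss things now and then, are a little off and sometimes report something else, mostly with a low value. They report only what shows in the picture. A call takes as long as a camera call. They do not tell look-alikes from the thing itself.
- bot.boxes_of(camera, name): "uv" ([column, row] in pixels, amid what is visible of it).
The state is a dict: "t": time; "q": joint angles; "joint_vel": joint speeds; "joint_torque": joint torques, N m; "eef_pos": TCP position; "tool_rot": TCP orientation; "contact_force": force on the tool from outside, world axes, zero at the start; "torque": the same for the moment, N m; "gripper_width": opening from 0.0 (shut) to 1.0 (fully open); "grasp_force": force on a finger pad.
Only numpy, scipy, OpenCV 4.12 (cv2) and the standard library are available. Lean on these libraries where they do the work, as an engineer would, in place of code of your own. Each camera call takes 0.05 s, during which the arm holds its last target. There are 200 camera calls.

## Working session

There is one attempt and no reset: what is moved stays moved. The work goes in short steps, Python scripts to look and compute and a tool call to move; the robot and the scene stay as the last step left them, time stands still between calls to the robot, and variables do not carry over. Pictures are saved under pics/ and viewed, at most 11 in all, crops included, and the job is handed in when it is done.

Besides the shell and the picture viewer there is one more tool, called in YAML: its name, and indented under it one key for each argument. servo_tool: Moves the arm, as the interface text tells. Shift numbers are shares of 0.02 m and turn numbers shares of 0.15 rad, none past 1 either way. Its arguments: {"type":"object","properties":{"motion":{"type":"array","items":{"type":"number","minimum":-1,"maximum":1}},"grip_force":{"type":"number"}},"required":["motion"]}

```bash
mkdir -p pics; python3 - <<'E'
from station import bot
import cv2,numpy as np
o=bot.get_obs();print(o['t'],o['eef_pos'],o['tool_rot'],o['gripper_width'])
ims=[]
for c in("scene","top"):
    im=bot.read_camera(c);ims.append(im)
    k=bot.get_calibration(c);print(c,np.round(k['mtx'],1).tolist(),k['rvec'],k['tvec'])
    cv2.imwrite(f"pics/{c}0.png",im[...,::-1])
    for n in("handle_mid","ring_top","straight_mid"):
        print(n,[(np.round(d['uv'],1).tolist(),round(d['p'],2)) for d in bot.boxes_of(c,n)])
E
```

```text
0.0 [0.17653897 0.6510428  0.30290189] [-4.64342000e-05  1.32015414e-01  9.91247241e-01 -9.14053775e-04] 1.0029954012115423
scene [[507.7, 0.0, 287.3], [0.0, 507.7, 199.4], [0.0, 0.0, 1.0]] [ 1.5876616   1.77665214 -0.89595582] [ 0.13500169 -0.28750752  1.44407608]
handle_mid [([192.6, 193.9], 0.85), ([218.6, 253.7], 0.85), ([183.4, 166.3], 0.84), ([139.7, 195.3], 0.81)]
ring_top [([452.6, 205.0], 0.78)]
straight_mid [([314.7, 233.1], 0.85)]
top [[437.5, 0.0, 277.5], [0.0, 437.5, 211.9], [0.0, 0.0, 1.0]] [ 2.15195862 -2.13593042  0.20223434] [-0.07040237  0.55274132  0.94988773]
handle_mid [([405.8, 214.0], 0.85), ([325.5, 154.9], 0.7), ([355.2, 206.4], 0.69)]
ring_top [([134.4, 243.6], 0.56)]
straight_mid [([256.8, 181.0], 0.62)]
```

View pics/scene0.png

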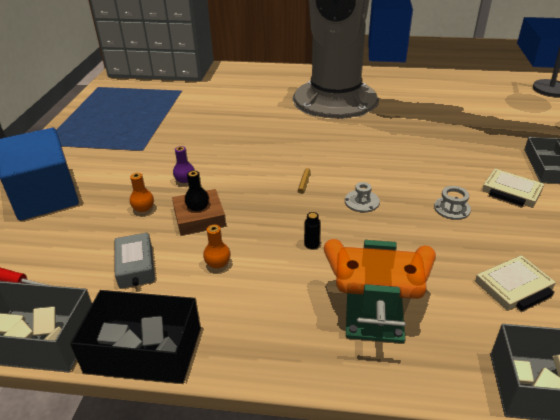

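View pics/top0.png

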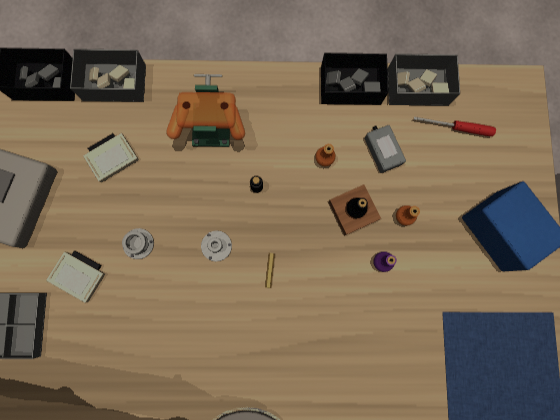

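The black handle is in the wooden block at scene (196,194) / top (357,206). The wide ring is at scene (453,204) / top (138,242), and the straight handle at scene (313,231) / top (257,184). The look-alikes are orange and purple. I'll zoom in on the handle and the ring.

```bash
python3 - <<'E'
import cv2,numpy as np
s=cv2.imread('pics/scene0.png');t=cv2.imread('pics/top0.png')
def c(im,u,v,w=50,h=36): return cv2.resize(im[v-h:v+h,u-w:u+w],None,fx=4,fy=4,interpolation=cv2.INTER_CUBIC)
def b(x): return cv2.convertScaleAbs(x,alpha=1.5,beta=25)
m=np.vstack([np.hstack([c(s,196,196),c(s,453,200)]),np.hstack([c(t,357,206),c(t,138,242)])])
cv2.imwrite('pics/crop0.png',b(m))
E
```

```text
(no output)
```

View pics/crop0.png

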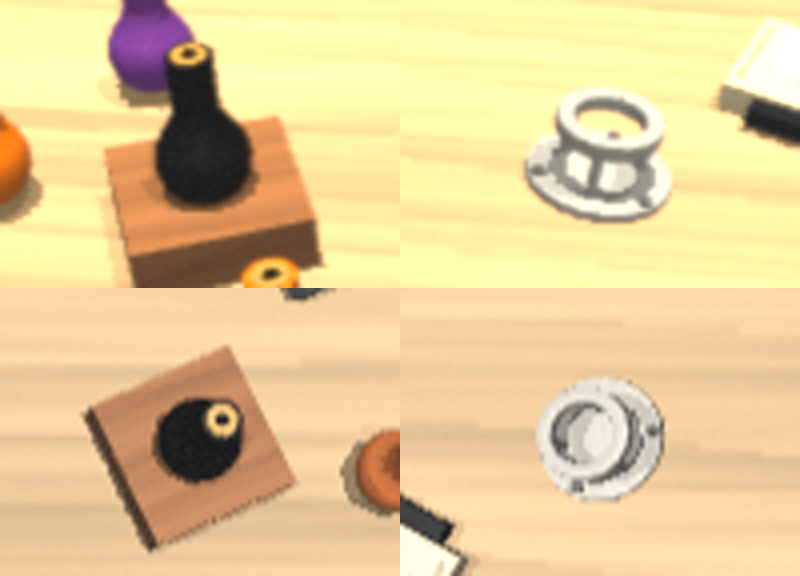

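The crop shows the handle's top face at scene (193.2,173.5) / top (362.5,202.8). The ring mouth is at scene (455.5,194.5) / top (134.5,243.2).

```bash
cat > h.py <<'E'
from station import bot
import cv2,numpy as np
from scipy.spatial.transform import Rotation as R
K={c:bot.get_calibration(c) for c in("scene","top")}
def tri(us,ut):
    P=[k['mtx']@np.c_[cv2.Rodrigues(np.array(k['rvec']))[0],np.array(k['tvec'])] for k in K.values()]
    X=cv2.triangulatePoints(P[0],P[1],np.array(us,float),np.array(ut,float)).ravel();return X[:3]/X[3]
def atz(c,uv,z):
    k=K[c];r=cv2.Rodrigues(np.array(k['rvec']))[0];d=r.T@np.linalg.inv(k['mtx'])@[*uv,1];o=-r.T@np.array(k['tvec']).ravel()
    return (o+d*(z-o[2])/d[2])[:2]
E
python3 - <<'E'
from h import *
print('htop',tri((193.25,173.5),(362.5,202.75)),'ring',tri((455.5,194.5),(134.5,243.2)))
print('ring@40',atz('scene',(455.5,194.5),.04),atz('top',(134.5,243.2),.04))
print('straight',tri((314.7,233.1),(256.8,181)),tri((312.8,215.8),(256,179.5)))
for z in(.09,.095,.1):print(z,atz('scene',(193.25,173.5),z),atz('top',(362.5,202.75),z))
for z in (.03,): print('block corners',[atz('top',(307+x/4,170+(y-288)/4),z).round(3).tolist() for x,y in((90,410),(228,346),(298,480),(155,545))])
print('small ring',atz('top',(216,245),.03),'purple',atz('top',(392,258),.08),'orange',atz('top',(415,211),.08),atz('top',(328,150),.08),'vise',atz('top',(235,120),.08))
print(R.from_quat(np.roll(bot.get_obs()['tool_rot'],-1)).as_matrix().round(3))
E
```

```text
htop [ 0.56504101 -0.24782736  0.10485447] ring [0.48080189 0.25912437 0.03239933]
ring@40 [0.49104162 0.25739349] [0.47992254 0.25523349]
straight [ 0.62828925 -0.01413351  0.03224159] [ 0.62318191 -0.01642854  0.06847134]
0.09 [ 0.54382705 -0.25474633] [ 0.56808319 -0.25194949]
0.095 [ 0.55100388 -0.25218652] [ 0.56712296 -0.25085227]
0.1 [ 0.55818072 -0.24962672] [ 0.56616274 -0.24975505]
block corners [[0.584, -0.188], [0.623, -0.27], [0.544, -0.309], [0.505, -0.224]]
small ring [0.47817069 0.07333314] purple [ 0.44824012 -0.31535958] orange [ 0.55251939 -0.37064188] [ 0.69069305 -0.17900363] vise [0.75902472 0.03247118]
[[-0.965  0.262 -0.   ]
 [ 0.262  0.965 -0.   ]
 [-0.    -0.    -1.   ]]
```

servo_tool:
  motion: [-0.9, -0.68, 0, 0, 0, 0, 0, -1, -0.75, 0, 0, 0, 0, 0, -1, -0.75, 0, 0, 0, 0, 0, -1, -0.75, 0, 0, 0, 0, 0, -1, -0.75, 0, 0, 0, 0, 0]

```text
t: 1.02
eef_pos: [0.2534, 0.5531, 0.3041]
tool_rot: [0.0, 0.132, 0.991, 0.0]
contact_force: [-0.5, 0.4, -0.5]
gripper_width: 0.997
grasp_force: 0.0
```

servo_tool:
  motion: [-1, -0.75, 0, 0, 0, 0, 0, -1, -0.75, 0, 0, 0, 0, 0, -1, -0.75, 0, 0, 0, 0, 0, -1, -0.75, 0, 0, 0, 0, 0, -1, -0.75, 0, 0, 0, 0, 0]

```text
t: 1.65
eef_pos: [0.3298, 0.4548, 0.3039]
tool_rot: [0.0, 0.132, 0.991, 0.0]
contact_force: [-0.0, -0.6, 0.3]
gripper_width: 1.0
grasp_force: 0.0
```

servo_tool:
  motion: [-1, -0.75, 0, 0, 0, 0, 0, -1, -0.75, 0, 0, 0, 0, 0, -1, -0.75, 0, 0, 0, 0, 0, -1, -0.75, 0, 0, 0, 0, 0, -1, -0.75, 0, 0, 0, 0, 0]

```text
t: 2.28
eef_pos: [0.4065, 0.3562, 0.304]
tool_rot: [0.0, 0.132, 0.991, 0.0]
contact_force: [0.3, 0.0, -0.2]
gripper_width: 1.005
grasp_force: 0.0
```

```bash
python3 - <<'E'
from h import *
k=bot.get_calibration('wrist');im=bot.read_camera('wrist');cv2.imwrite('pics/w1.png',im[...,::-1])
print({a:np.round(b,4).tolist() for a,b in k.items()},bot.get_obs()['eef_pos'])
print([(d['uv'],d['p']) for d in bot.boxes_of('wrist','ring_top')])
E
```

```text
{'mtx': [[325.1923, 0.0, 282.0717], [0.0, 325.1923, 215.5103], [0.0, 0.0, 1.0]], 'rvec': [-2.2778, -1.7393, -0.2881], 'tvec': [-0.4501, -0.3237, 0.2838]} [0.40889902 0.35295779 0.30402601]
[([223.7, 256.9], 0.93)]
```

View pics/w1.png

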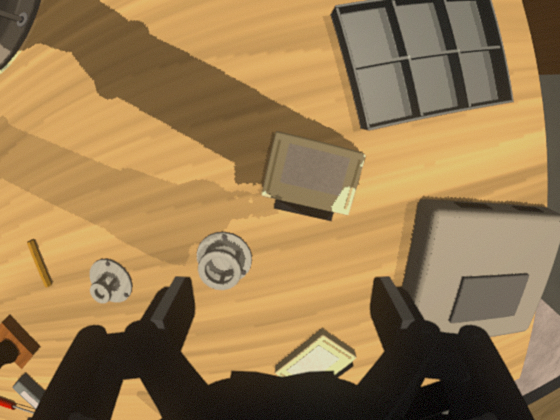

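The wrist view shows the wide ring's foot around (225,260) and its mouth near (221,267). The fingers are at the bottom.

```bash
cat >> h.py <<'E'
def wray(k,uv,z):
    m=k['mtx'];x=(uv[0]-m[0][2])/m[0][0];y=(uv[1]-m[1][2])/m[1][1];t=np.hypot(x,y)
    d=np.array([x/t*np.sin(t),y/t*np.sin(t),np.cos(t)]);r=cv2.Rodrigues(np.array(k['rvec'],float))[0]
    o=-r.T@np.array(k['tvec']).ravel();d=r.T@d;return (o+d*(z-o[2])/d[2])[:2]
E
python3 - <<'E'
from h import *
im=cv2.imread('pics/w1.png')
c=cv2.resize(im[222:302,180:270],None,fx=6,fy=6,interpolation=cv2.INTER_CUBIC);cv2.imwrite('pics/w1c.png',c)
k=bot.get_calibration('wrist')
for uv,z in(((221,267),.04),((225,260),.005)):print(wray(k,uv,z))
E
```

```text
[0.47915972 0.25952584]
[0.48684779 0.2558102 ]
```

View pics/w1c.png

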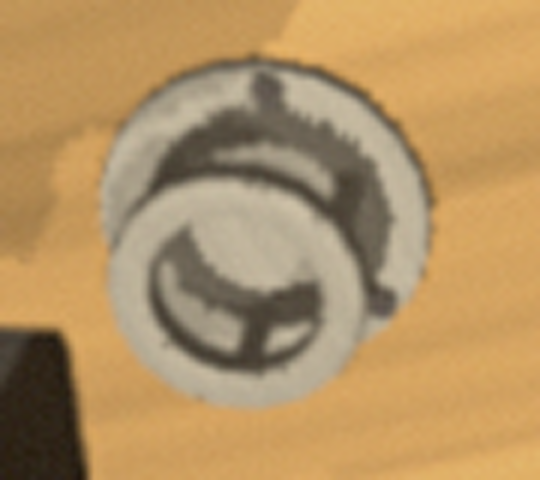

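servo_tool:
  motion: [-1, -0.75, 0, 0, 0, 0, 0, -1, -0.75, 0, 0, 0, 0, 0, -1, -0.75, 0, 0, 0, 0, 0, -0.5, -1, 0, 0, 0, 0, 0, -0.5, -1, 0, 0, 0, 0, 0]

```text
t: 3.0
eef_pos: [0.4605, 0.2546, 0.3038]
tool_rot: [-0.0, 0.132, 0.991, 0.0]
contact_force: [0.5, 0.3, -0.3]
gripper_width: 1.003
grasp_force: 0.0
```

servo_tool:
  motion: [-0.5, -1, 0, 0, 0, 0, 0, -0.5, -1, 0, 0, 0, 0, 0, -0.5, -1, 0, 0, 0, 0, 0, -0.5, -1, 0, 0, 0, 0, 0, -0.5, -1, 0, 0, 0, 0, 0]

```text
t: 3.62
eef_pos: [0.4826, 0.145, 0.3039]
tool_rot: [-0.0, 0.131, 0.991, 0.0]
contact_force: [1.0, 0.3, -0.0]
gripper_width: 1.0
grasp_force: 0.0
```

servo_tool:
  motion: [-0.5, -1, 0, 0, 0, 0, 0, -0.5, -1, 0, 0, 0, 0, 0, -0.5, -1, 0, 0, 0, 0, 0, -0.5, -1, 0, 0, 0, 0, 0, -0.5, -1, 0, 0, 0, 0, 0]

```text
t: 4.25
eef_pos: [0.5048, 0.0355, 0.3039]
tool_rot: [0.0, 0.131, 0.991, 0.0]
contact_force: [0.9, 0.4, 0.0]
gripper_width: 1.003
grasp_force: 0.0
```

servo_tool:
  motion: [-0.5, -1, 0, 0, 0, 0, 0, -0.5, -1, 0, 0, 0, 0, 0, -0.5, -1, 0, 0, 0, 0, 0, -0.5, -1, 0, 0, 0, 0, 0, -0.5, -1, 0, 0, 0, 0, 0]

```text
t: 4.88
eef_pos: [0.5271, -0.074, 0.3039]
tool_rot: [0.0, 0.131, 0.991, 0.0]
contact_force: [-0.6, 0.4, 0.1]
gripper_width: 1.0
grasp_force: 0.0
```

The mouth is centred at about (219.4,270.4) and the foot at about (224.3,255.5). I'll go over the handle and look again.

servo_tool:
  motion: [-0.5, -1, 0, 0, 0, 0, 0, -0.5, -1, 0, 0, 0, 0, 0, -0.5, -1, 0, 0, 0, 0, 0, -0.5, -1, 0, 0, 0, 0, 0, -0.5, -1, 0, 0, 0, 0, 0]

```text
t: 5.5
eef_pos: [0.5493, -0.1835, 0.3038]
tool_rot: [0.0, 0.131, 0.991, 0.0]
contact_force: [0.9, -0.4, 0.2]
gripper_width: 1.0
grasp_force: 0.0
```

servo_tool:
  motion: [-0.5, -0.9, 0.5, 0, 0, 0, 0, -0.5, -0.9, 0.7, 0, 0, 0, 0, -0.5, -0.9, 0.8, 0, 0, 0, 0, 0, 0, 0.5, 0, 0, 0, 0, 0, 0, 0, 0, 0, 0, 0]

```text
t: 6.12
eef_pos: [0.5636, -0.2422, 0.253]
tool_rot: [-0.001, 0.132, 0.991, 0.001]
contact_force: [0.5, 0.3, -0.3]
gripper_width: 0.999
grasp_force: 0.0
```

```bash
python3 - <<'E'
from h import *
r={'mtx': [[325.1923, 0.0, 282.0717], [0.0, 325.1923, 215.5103], [0.0, 0.0, 1.0]], 'rvec': [-2.2778, -1.7393, -0.2881], 'tvec': [-0.4501, -0.3237, 0.2838]}
print('ring',wray(r,(219.4,270.4),.04),'foot',wray(r,(224.3,255.5),.005))
k=bot.get_calibration('wrist');im=bot.read_camera('wrist');cv2.imwrite('pics/w2.png',im[...,::-1])
print({a:np.round(b,4).tolist() for a,b in k.items()},bot.get_obs()['eef_pos'])
print([(d['uv'],round(d['p'],2),wray(k,d['uv'],.06).round(3)) for d in bot.boxes_of('wrist','handle_mid')])
E
```

```text
ring [0.48166394 0.25869832] foot [0.47922867 0.25973479]
{'mtx': [[325.1923, 0.0, 282.0717], [0.0, 325.1923, 215.5103], [0.0, 0.0, 1.0]], 'rvec': [-2.2787, -1.7418, -0.2875], 'tvec': [0.0863, -0.5997, 0.1369]} [ 0.5639479  -0.24219359  0.2537301 ]
[([275.3, 211.5], 0.75, array([ 0.564, -0.249])), ([362.2, 293.2], 0.69, array([ 0.666, -0.19 ])), ([154.0, 223.1], 0.64, array([ 0.545, -0.358])), ([173.2, 96.3], 0.61, array([ 0.446, -0.303]))]
```

View pics/w2.png

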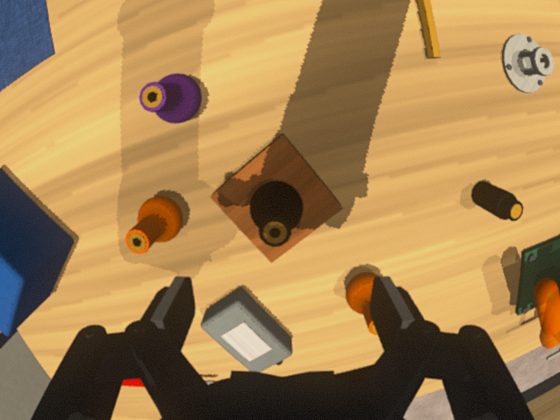

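The handle's top face is at about (274.5,232), centred between the fingers, and the look-alikes are clear of the finger paths.

```bash
python3 - <<'E'
from h import *
k=bot.get_calibration('wrist');p=bot.get_obs()['eef_pos'];Rt=R.from_quat(np.roll(bot.get_obs()['tool_rot'],-1)).as_matrix()
for z in(.1,.104):
    w=wray(k,(274.5,232),z);print(w)
t=np.array([.565,-.2485,.144]);print(p,'units',Rt.T@(t-p)/.02)
E
```

```text
[ 0.56792171 -0.24969995]
[ 0.56640685 -0.24918536]
[ 0.56416865 -0.24239159  0.25422861] units [-0.1186893  -0.28850161  5.5112211 ]
```

servo_tool:
  motion: [-0.1, -0.16, 1, 0, 0, 0, 0, -0.07, -0.16, 1, 0, 0, 0, 0, 0, 0, 1, 0, 0, 0, 0, 0, 0, 1, 0, 0, 0, 0, 0, 0, 0.8, 0, 0, 0, 0]

```text
t: 6.85
eef_pos: [0.5651, -0.2505, 0.156]
tool_rot: [-0.001, 0.132, 0.991, 0.0]
contact_force: [-0.0, -0.2, 0.4]
gripper_width: 0.998
grasp_force: 0.0
```

servo_tool:
  motion: [0, 0, 0.7, 0, 0, 0, 0, 0, 0, 0, 0, 0, 0, 0.5, 0, 0, 0, 0, 0, 0, 1, 0, 0, 0, 0, 0, 0, 1, 0, 0, 0, 0, 0, 0, 1]
  grip_force: 40

```text
t: 7.48
eef_pos: [0.5662, -0.2502, 0.1447]
tool_rot: [0.001, 0.132, 0.991, 0.0]
contact_force: [-0.9, 1.4, 2.9]
gripper_width: 0.272
grasp_force: 39.0
```

Opening is 23 mm, so the neck is gripped. Lifting.

servo_tool:
  motion: [0, 0, -0.3, 0, 0, 0, 1, 0, 0, -0.7, 0, 0, 0, 1, 0, 0, -1, 0, 0, 0, 1, 0, 0, -1, 0, 0, 0, 1, 0, 0, -1, 0, 0, 0, 1]

```text
t: 8.1
eef_pos: [0.5656, -0.2508, 0.2259]
tool_rot: [0.001, 0.132, 0.991, -0.0]
contact_force: [0.3, 0.8, -1.7]
gripper_width: 0.27
grasp_force: 39.1
```

servo_tool:
  motion: [0, 0, -0.8, 0, 0, 0, 1, 0, 0, -0.2, 0, 0, 0, 1, 0, 0, 0, 0, 0, 0, 1]

```text
t: 8.48
eef_pos: [0.5654, -0.2506, 0.2438]
tool_rot: [-0.0, 0.132, 0.991, 0.0]
contact_force: [0.9, 0.3, -2.3]
gripper_width: 0.268
grasp_force: 39.1
```

```bash
python3 - <<'E'
from h import *
im=bot.read_camera('scene');o=bot.get_obs();p=np.array(o['eef_pos']);Rt=R.from_quat(np.roll(o['tool_rot'],-1)).as_matrix()
k=K['scene'];q=cv2.projectPoints(np.array([p]),np.array(k['rvec'],float),np.array(k['tvec'],float),k['mtx'],None)[0].ravel().astype(int);print(p,q,o['gripper_width'],o['grasp_force'])
c=im[max(q[1]-30,0):q[1]+90,max(q[0]-80,0):q[0]+80];cv2.imwrite('pics/s2.png',cv2.resize(cv2.convertScaleAbs(c,alpha=1.6,beta=25)[...,::-1],None,fx=4,fy=4))
print(Rt.T@(np.array([.481,.259,p[2]])-p)/.02)
E
```

```text
[ 0.56517949 -0.25048901  0.24333998] [181 106] 0.2668953438472708 39.07179057598114
[1.07270560e+01 2.34860209e+01 1.39295028e-02]
```

View pics/s2.png

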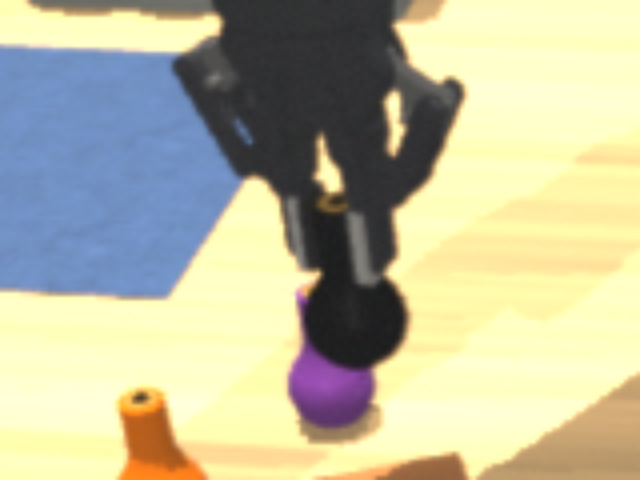

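The handle hangs nearly straight in the fingers. Carrying it to the ring.

servo_tool:
  motion: [0.25, 0.6, 0, 0, 0, 0, 1, 0.45, 1, 0, 0, 0, 0, 1, 0.45, 1, 0, 0, 0, 0, 1, 0.45, 1, 0, 0, 0, 0, 1, 0.45, 1, 0, 0, 0, 0, 1]

```text
t: 9.15
eef_pos: [0.5495, -0.1485, 0.2435]
tool_rot: [-0.0, 0.131, 0.991, 0.0]
contact_force: [0.7, 0.4, -1.3]
gripper_width: 0.267
grasp_force: 39.2
```

servo_tool:
  motion: [0.45, 1, 0, 0, 0, 0, 1, 0.45, 1, 0, 0, 0, 0, 1, 0.45, 1, 0, 0, 0, 0, 1, 0.45, 1, 0, 0, 0, 0, 1, 0.45, 1, 0, 0, 0, 0, 1]

```text
t: 9.78
eef_pos: [0.5318, -0.0404, 0.2436]
tool_rot: [-0.0, 0.131, 0.991, 0.0]
contact_force: [-0.4, -0.3, -2.0]
gripper_width: 0.268
grasp_force: 39.2
```

servo_tool:
  motion: [0.45, 1, 0, 0, 0, 0, 1, 0.45, 1, 0, 0, 0, 0, 1, 0.45, 1, 0, 0, 0, 0, 1, 0.45, 1, 0, 0, 0, 0, 1, 0.45, 1, 0, 0, 0, 0, 1]

```text
t: 10.4
eef_pos: [0.5142, 0.0676, 0.2437]
tool_rot: [-0.0, 0.131, 0.991, 0.0]
contact_force: [0.8, 0.3, -1.6]
gripper_width: 0.275
grasp_force: 39.2
```

servo_tool:
  motion: [0.45, 1, 0, 0, 0, 0, 1, 0.45, 1, 0, 0, 0, 0, 1, 0.45, 1, 0, 0, 0, 0, 1, 0.45, 1, 0, 0, 0, 0, 1, 0.45, 1, 0, 0, 0, 0, 1]

```text
t: 11.02
eef_pos: [0.4966, 0.1757, 0.2437]
tool_rot: [-0.0, 0.131, 0.991, 0.0]
contact_force: [0.2, 0.3, -2.2]
gripper_width: 0.271
grasp_force: 39.2
```

servo_tool:
  motion: [0.45, 1, 0, 0, 0, 0, 1, 0.45, 1, 0, 0, 0, 0, 1, 0.45, 1, 0, 0, 0, 0, 1, 0.3, 0.5, 0, 0, 0, 0, 1, 0.3, 0.4, 0, 0, 0, 0, 1]

```text
t: 11.65
eef_pos: [0.4801, 0.2598, 0.2437]
tool_rot: [-0.0, 0.132, 0.991, -0.0]
contact_force: [-0.3, 0.9, -1.4]
gripper_width: 0.268
grasp_force: 39.2
```

servo_tool:
  motion: [0, 0, 1, 0, 0, 0, 1, 0, 0, 0.9, 0, 0, 0, 1, 0, 0, 0, 0, 0, 0, 1, 0, 0, 0, 0, 0, 0, 1]

```text
t: 12.15
eef_pos: [0.4813, 0.259, 0.2065]
tool_rot: [0.0, 0.132, 0.991, 0.0]
contact_force: [0.4, 1.1, -2.1]
gripper_width: 0.274
grasp_force: 39.2
```

```bash
python3 - <<'E'
from h import *
o=bot.get_obs();p=np.array(o['eef_pos']);Rt=R.from_quat(np.roll(o['tool_rot'],-1)).as_matrix()
print(p,Rt.T@(np.array([.481,.259,p[2]])-p)/.02,o['gripper_width'])
s=[]
for c in('scene','top'):
    im=bot.read_camera(c);k=K[c]
    q=cv2.projectPoints(np.array([[.481,.259,.07]]),np.array(k['rvec'],float),np.array(k['tvec'],float),k['mtx'],None)[0].ravel().astype(int)
    x,y=max(q[0]-50,0),max(q[1]-75,0);print(c,x,y)
    print([(d['uv'],round(d['p'],2)) for d in bot.boxes_of(c,'handle_mid')])
    s.append(cv2.resize(cv2.convertScaleAbs(im[y:y+150,x:x+100],alpha=1.6,beta=25)[...,::-1],None,fx=4,fy=4,interpolation=cv2.INTER_CUBIC))
cv2.imwrite('pics/r3.png',np.hstack(s))
E
```

```text
[0.48125642 0.25902914 0.20648569] [ 1.19897873e-02 -4.76868414e-03 -7.76874080e-06] 0.27369677603056525
scene 408 104
[([215.1, 252.1], 0.95), ([141.5, 193.0], 0.64), ([184.5, 169.4], 0.56), ([466.7, 160.2], 0.55)]
top 78 166
[([327.2, 155.2], 0.88), ([407.5, 215.2], 0.86), ([383.8, 259.9], 0.6), ([118.8, 249.2], 0.47)]
```

View pics/r3.png

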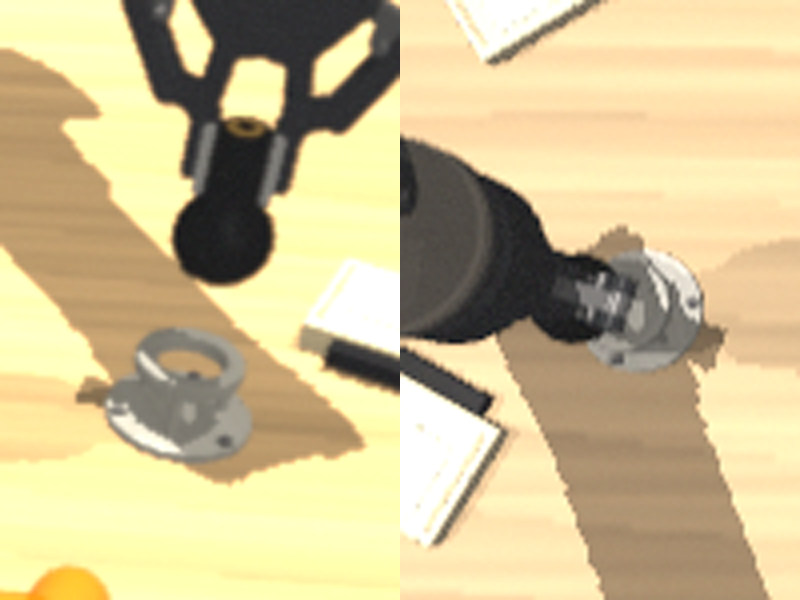

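The ball centre is at scene (463.8,162.5), hanging above the ring, and its neck top is at (469.8,135.8).

```bash
python3 - <<'E'
from h import *
k=K['scene']
f=lambda X:cv2.projectPoints(np.array(X,float).reshape(-1,3),np.array(k['rvec'],float),np.array(k['tvec'],float),k['mtx'],None)[0].reshape(-1,2).round(1).tolist()
print('pred ball,neck top,ring',f([[.481,.259,.1055],[.481,.259,.1655],[.481,.259,.04]]))
print('seen (463.75,162.5) (469.75,135.75) (455.5,193.5)')
print('1cm x,y,z shift',f([[.491,.259,.1055],[.481,.269,.1055],[.481,.259,.1155]]))
E
```

```text
pred ball,neck top,ring [[462.1, 164.0], [468.5, 136.6], [455.6, 191.6]]
seen (463.75,162.5) (469.75,135.75) (455.5,193.5)
1cm x,y,z shift [[462.9, 166.8], [467.4, 164.3], [463.1, 159.6]]
```

servo_tool:
  motion: [0, -0.07, 0.6, 0, 0, 0, 1, 0, 0, 0.6, 0, 0, 0, 1, 0, 0, 0.5, 0, 0, 0, 1, 0, 0, 0.2, 0, 0, 0, 1, 0, 0, 0, 0, 0, 0, 1]

```text
t: 12.98
eef_pos: [0.4805, 0.2577, 0.1675]
tool_rot: [-0.0, 0.132, 0.991, -0.0]
contact_force: [1.0, 0.4, -1.6]
gripper_width: 0.269
grasp_force: 39.2
```

servo_tool:
  motion: [0, 0, 0.1, 0, 0, 0, 1, 0, 0, 0.1, 0, 0, 0, 1, 0, 0, 0, 0, 0, 0, 1]

```text
t: 13.35
eef_pos: [0.4806, 0.2578, 0.1639]
tool_rot: [-0.0, 0.132, 0.991, 0.0]
contact_force: [-0.0, -0.2, -2.4]
gripper_width: 0.273
grasp_force: 39.2
```

servo_tool:
  motion: [0, 0, 0.1, 0, 0, 0, 1, 0, 0, 0.1, 0, 0, 0, 1, 0, 0, 0, 0, 0, 0, 1]

```text
t: 13.72
eef_pos: [0.4805, 0.2577, 0.1597]
tool_rot: [-0.0, 0.132, 0.991, -0.0]
contact_force: [0.4, 0.3, -1.7]
gripper_width: 0.27
grasp_force: 39.2
```

```bash
python3 - <<'E'
from h import *
s=[]
for c in('scene','wrist'):
    im=bot.read_camera(c)
    if c=='scene': im=im[120:240,400:500]
    else: im=im[140:380,180:380]
    s.append(cv2.resize(cv2.convertScaleAbs(im,alpha=1.6,beta=25)[...,::-1],(400,480),interpolation=cv2.INTER_CUBIC))
cv2.imwrite('pics/r4.png',np.hstack(s))
E
```

```text
(no output)
```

View pics/r4.png

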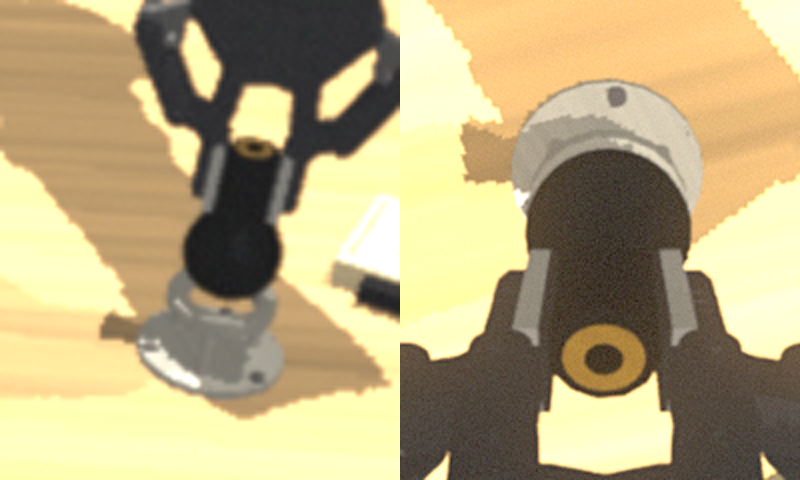

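The ball sits directly over the ring mouth in scene, but not yet down on it. I'll use the wrist picture (top face at (282,318), ball at about (284,256)) to work out the handle's height and tilt.

```bash
python3 - <<'E'
from h import *
k=bot.get_calibration('wrist');o=bot.get_obs();p=np.array(o['eef_pos']);Rt=R.from_quat(np.roll(o['tool_rot'],-1)).as_matrix()
r=cv2.Rodrigues(np.array(k['rvec'],float))[0];c=Rt.T@(-r.T@np.array(k['tvec']).ravel()-p);m=np.array(k['mtx']);print('cam in tool',c)
def ray(uv):
    x,y=(uv[0]-m[0,2])/m[0,0],(uv[1]-m[1,2])/m[1,1];t=np.hypot(x,y);return Rt.T@r.T@np.array([x/t*np.sin(t),y/t*np.sin(t),np.cos(t)])
for n,uv in(('top',(282,318.5)),('ball',(284,256))):
    d=ray(uv);s=-c[0]/d[0];print(n,'axis hit tool y,z',(c+s*d)[1:],'dist',s)
d=ray((284,256));print('ball by size',c+d*.024/np.sin(41/325.2))
E
```

```text
cam in tool [ 0.08352216 -0.00029791 -0.06895249]
top axis hit tool y,z [-0.0005418   0.04191816] dist 0.13881035303153208
ball axis hit tool y,z [0.00057574 0.10244211] dist 0.1906641669210438
ball by size [-8.85100537e-05  5.76664191e-04  1.02623737e-01]
```

The handle is upright and on the tool axis, with its middle 84 mm below the TCP, so it should seat near TCP z 0.158. I'll lower it gently.

servo_tool:
  motion: [0, 0, 0.05, 0, 0, 0, 1, 0, 0, 0.05, 0, 0, 0, 1, 0, 0, 0, 0, 0, 0, 1]

```text
t: 14.2
eef_pos: [0.4807, 0.2579, 0.158]
tool_rot: [0.0, 0.132, 0.991, 0.0]
contact_force: [-0.6, 1.1, -0.3]
gripper_width: 0.268
grasp_force: 39.3
```

servo_tool:
  motion: [0, 0, 0.05, 0, 0, 0, 1, 0, 0, 0, 0, 0, 0, 1]

```text
t: 14.45
eef_pos: [0.4811, 0.2579, 0.1573]
tool_rot: [0.001, 0.132, 0.991, 0.0]
contact_force: [0.3, -0.9, 3.1]
gripper_width: 0.271
grasp_force: 39.8
```

servo_tool:
  motion: [0, 0, 0.03, 0, 0, 0, 1, 0, 0, 0, 0, 0, 0, 1]

```text
t: 14.7
eef_pos: [0.4813, 0.2579, 0.157]
tool_rot: [0.001, 0.132, 0.991, 0.0]
contact_force: [0.5, -0.9, 6.9]
gripper_width: 0.271
grasp_force: 40.1
```

```bash
python3 - <<'E'
from h import *
s=[]
for c in('scene','wrist'):
    im=bot.read_camera(c)
    if c=='scene': im=im[120:240,400:500]
    else: im=im[140:380,180:380]
    s.append(cv2.resize(cv2.convertScaleAbs(im,alpha=1.6,beta=25)[...,::-1],(400,480),interpolation=cv2.INTER_CUBIC))
cv2.imwrite('pics/r5.png',np.hstack(s))
E
```

```text
(no output)
```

View pics/r5.png

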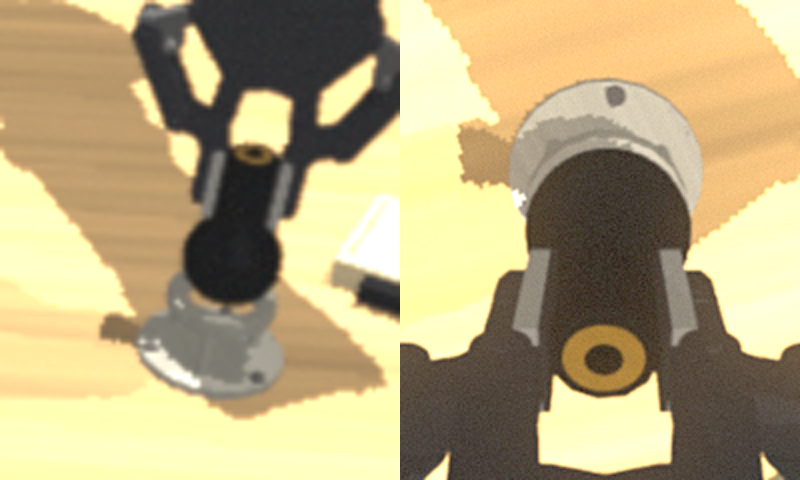

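Contact is at about 8 N. The scene view and the small +x deflection of the TCP suggest the ball rests slightly to the −x side, so I'll nudge it +x by 2 mm and press down again.

servo_tool:
  motion: [-0.1, 0.03, 0, 0, 0, 0, 1, 0, 0, 0, 0, 0, 0, 1]

```text
t: 15.05
eef_pos: [0.4829, 0.2578, 0.1561]
tool_rot: [0.0, 0.132, 0.991, -0.0]
contact_force: [1.3, -0.4, 1.7]
gripper_width: 0.271
grasp_force: 39.2
```

servo_tool:
  motion: [0, 0, 0.05, 0, 0, 0, 1, 0, 0, 0, 0, 0, 0, 1]

```text
t: 15.3
eef_pos: [0.4832, 0.2578, 0.1558]
tool_rot: [0.0, 0.132, 0.991, 0.0]
contact_force: [-0.4, -1.4, 6.4]
gripper_width: 0.267
grasp_force: 40.0
```

The force dropped, so that was the right direction. Another 2 mm.

servo_tool:
  motion: [-0.1, 0.03, 0, 0, 0, 0, 1, 0, 0, 0, 0, 0, 0, 1]

```text
t: 15.55
eef_pos: [0.4846, 0.2577, 0.1551]
tool_rot: [-0.0, 0.132, 0.991, -0.0]
contact_force: [-0.3, -0.7, 2.8]
gripper_width: 0.27
grasp_force: 39.5
```

servo_tool:
  motion: [0, 0, 0.05, 0, 0, 0, 1, 0, 0, 0, 0, 0, 0, 1]

```text
t: 15.8
eef_pos: [0.4849, 0.2576, 0.1547]
tool_rot: [-0.0, 0.132, 0.991, -0.0]
contact_force: [-1.4, -3.8, 8.9]
gripper_width: 0.269
grasp_force: 40.3
```

servo_tool:
  motion: [-0.06, -0.07, 0, 0, 0, 0, 1, 0, 0, 0, 0, 0, 0, 1]

```text
t: 16.05
eef_pos: [0.4853, 0.2565, 0.1542]
tool_rot: [-0.0, 0.132, 0.991, 0.0]
contact_force: [-1.9, -0.3, 4.6]
gripper_width: 0.271
grasp_force: 39.6
```

servo_tool:
  motion: [0, 0, 0.03, 0, 0, 0, 1, 0, 0, 0, 0, 0, 0, 1]

```text
t: 16.3
eef_pos: [0.4854, 0.2566, 0.1541]
tool_rot: [-0.0, 0.132, 0.991, 0.0]
contact_force: [-2.7, -1.2, 8.6]
gripper_width: 0.273
grasp_force: 40.3
```

The handle is seated, with centred side forces and contact firm. Releasing.

servo_tool:
  motion: [0, 0, -0.03, 0, 0, 0, 1, 0, 0, 0, 0, 0, 0, 0.6, 0, 0, 0, 0, 0, 0, 0.4, 0, 0, 0, 0, 0, 0, 0.2, 0, 0, 0, 0, 0, 0, 0.2]

```text
t: 16.92
eef_pos: [0.4856, 0.2562, 0.1542]
tool_rot: [-0.0, 0.132, 0.991, -0.0]
contact_force: [0.9, -0.8, -0.5]
gripper_width: 0.799
grasp_force: 0.0
```

```bash
python3 - <<'E'
from h import *
s=[]
for c in('scene','wrist'):
    im=bot.read_camera(c)
    if c=='scene': im=im[120:240,400:500]
    else: im=im[140:380,180:380]
    s.append(cv2.resize(cv2.convertScaleAbs(im,alpha=1.6,beta=25)[...,::-1],(400,480),interpolation=cv2.INTER_CUBIC))
cv2.imwrite('pics/r6.png',np.hstack(s))
E
```

```text
(no output)
```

View pics/r6.png

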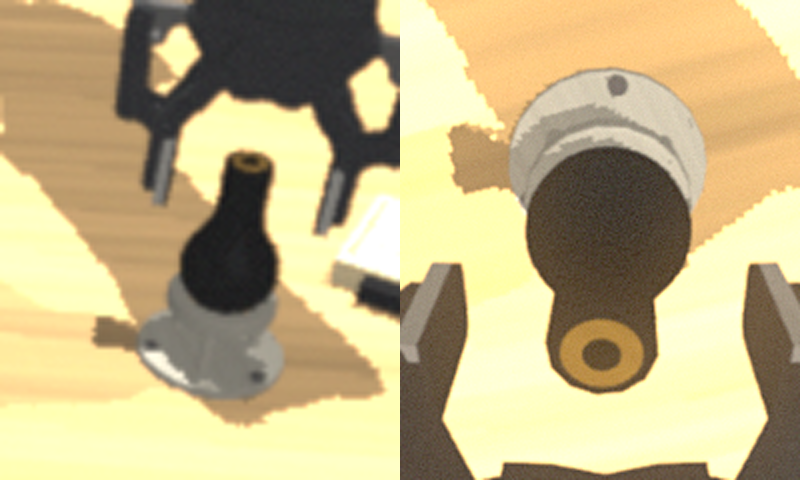

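The handle stands free, upright and seated in the ring. I'll withdraw straight up.

servo_tool:
  motion: [0, 0, -0.4, 0, 0, 0, 0.2, 0, 0, -0.8, 0, 0, 0, 0.2, 0, 0, -1, 0, 0, 0, 0.2, 0, 0, -1, 0, 0, 0, 0.2, 0, 0, -1, 0, 0, 0, 0.2]

```text
t: 17.65
eef_pos: [0.4858, 0.2563, 0.2403]
tool_rot: [0.001, 0.132, 0.991, 0.001]
contact_force: [0.9, 0.3, 0.0]
gripper_width: 0.802
grasp_force: 0.0
```

servo_tool:
  motion: [0, 0, -1, 0, 0, 0, 0.2, 0, 0, -0.5, 0, 0, 0, 0.2, 0, 0, 0, 0, 0, 0, 0.2, 0, 0, 0, 0, 0, 0, 0.2]

```text
t: 18.15
eef_pos: [0.4852, 0.2561, 0.2678]
tool_rot: [-0.0, 0.132, 0.991, -0.0]
contact_force: [0.7, -0.3, 0.0]
gripper_width: 0.795
grasp_force: 0.0
```

```bash
python3 - <<'E'
from h import *
im=bot.read_camera('scene');g=im[160:220,430:490].max(2)<70
ys,xs=np.nonzero(g);print('dark px centroid',xs.mean()+430,ys.mean()+160,len(xs))
for n in('handle_mid','straight_mid'):print(n,[(d['uv'],round(d['p'],2)) for d in bot.boxes_of('scene',n)])
k=K['scene'];print(cv2.projectPoints(np.array([[.485,.2565,.066]]),np.array(k['rvec'],float),np.array(k['tvec'],float),k['mtx'],None)[0].ravel())
print(bot.hand_in())
E
```

```text
dark px centroid 455.3685239491691 189.15347018572825 1023
handle_mid [([139.6, 195.5], 0.88), ([181.2, 169.8], 0.74), ([216.9, 249.9], 0.72), ([457.9, 182.9], 0.64)]
straight_mid [([311.7, 228.1], 0.88)]
[457.10035319 181.96638431]
the job is handed in; nothing more can be done
None
```

The black ball-butted handle is standing upright, ball down, in the wide ring. I let go only after it was seated, left the straight handle alone, and handed the job in at about 18 s; the hand-in gave no verdict.

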